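# Index the work turntable and jack up its tilting cradle

## Task

Turn the work turntable by its upright knob until the spring indexer drops in with the lift arm at the jacking station, then set the ratchet jack flat on the table with its cup centred under the pad beneath the end of that arm. Pump the jack's handle with full strokes, letting it come right back up in between, and finish on the third stroke while still pressing the handle all the way down: the load sags half a tooth if you let go, and I am about to slip a wedge under the cradle. Let the jack do the lifting and leave the other things on the table alone.

Things in the scene. Friction and masses are not known exactly. Their poses are not given: they have to be found in the camera images.
- table_base: round grey cast foot of the turntable, 208 mm across, fixed to the table; origin on the turntable's vertical axis at table height. Its +x axis is the direction in which the lift arm points when the turntable stands at the jacking station. The grey indexer bracket stands out from the foot to 194 mm from the axis, 120 deg counter-clockwise (seen from above) from +x, up to 80 mm high
- turntable (a joint): turn of the aluminium disc (236 mm across, top at z = 72 mm), rad: 0 at the jacking station. It starts at 0.7 to 1.25 and must be turned down to 0: counter-clockwise from above. Slight drag, stays where left. Within 0.15 of the station a spring roller climbs a lobe on the rim (about 5 N at the knob), then drops in between two lobes and centres it at 0. Stops at -0.6 and 1.5
- knob_grip (a point): point on the axis of the black upright turning knob (round, 22 mm across, standing from z = 94 to 142 mm at the end of a crank arm 145 mm from the turntable's axis, 80 deg clockwise from the lift arm seen from above), at z = 122 mm. A grey oval body 46 mm thick lies fixed on the cradle up to z = 145 mm; the knob stands 35 mm clear of it
- lift_pad (a point): centre of the flat underside of the steel lift pad: a round stud 16 mm across under the lift arm, 165 mm from the turntable's axis, 15 mm from the arm's end, marked on top by a hexagon screw head on a washer. At rest it is at z = 79 mm. The arm is a dark steel bar 34 mm wide, its underside at z = 87.5 mm and its top at 97.5 mm (screw head to 105 mm), part of the cradle
- cradle (a joint): tilt of the cradle (round steel plate with the lift arm, hinged on the disc opposite the arm; with the oval body 2.2 kg), rad: 0 lying down, grows as the arm is lifted; about 0.10 with the pad lifted 26 mm. The pad bears down with 7 to 11 N
- jack: loose ratchet jack, 0.9 kg; origin at table height below its cup's centre, handle towards -x. Dark base plate 64 mm wide, 8 mm thick, from 32 mm ahead (+x) of the origin to 196 mm behind it; grey housing 44 mm wide, from 27 mm ahead to 91 mm behind, up to z = 60 mm. Set radially under the pad, its +x points to the turntable's axis. Slide it in sideways: the cup's rim passes 6 mm below the pad
- jack_body (a point): point to grip the jack across its housing's flat cheeks (44 mm apart along the jack's y): 68 mm behind the cup's axis, at z = 44 mm. The lever leaves the housing here: its top is at z = 66 mm over this point and 82 mm at 40 mm farther back
- saddle_cup (a point): centre of the floor of the jack's cup (outside 40 mm, inside 32 mm, rim 3 mm above this point); z = 70 mm when low
- jack_saddle (a joint): rise of the cup, m: 0 low, stop at 0.0365; meets the pad at 0.009. A full stroke lifts it by about 15 mm; when the handle comes up it sags to the next tooth (10 mm apart). So: 0.0145 down / 0.0095 up, 0.0245 / 0.0195, 0.0345 at the bottom of the third stroke (0.0295 if let up)
- jack_lever (a joint): handle, rad: 0 fully up, 0.52 fully down. A spring returns it; pressing it down at the grip takes 4 to 9 N. It must come up to less than 0.04 for the pawl to take the next tooth
- handle_grip (a point): middle of the black round grip (about 21 mm across, 89 mm long, along the lever), 135 mm behind the lever's pivot, which lies 50 mm behind the cup's axis at z = 52 mm. The grip is up at z = 98 mm and fully down at z = 29 mm (20 deg above level to 10 deg below it); it is pressed from above
- sand_block: grey sanding block 48x74x28 mm, leave alone
- charcoal: charcoal stick 47 mm, leave alone
- spatula: wooden spatula 150 mm, leave alone
- tape: roll of masking tape 104 mm across, leave alone
- bowl: lacquer bowl 114 mm across, leave alone
- ochre_jar: small jar 42 mm across, leave alone
- clamp: small G-clamp lying flat, leave alone

How it is judged (in metres and radians):
On the way, in this order (a step that is already met when the one before it is completed fails the run):
1. the turntable rests in its detent at the jacking station (value of joint turntable between -0.035 and 0.035 rad), for 0.2 s.
2. the jack stands flat on the table with its cup, still low, under the lift pad (horizontal distance between saddle_cup and lift_pad below 0.0085 m and height (world z) of jack below 0.004 m and angle between jack's own z axis and vertical below 0.04 rad and value of joint jack_saddle below 0.004 m), for 0.2 s.
3. two strokes pumped: the cup has caught its second tooth and the handle is up again (value of joint jack_saddle between 0.017 and 0.023 m and value of joint jack_lever below 0.08 rad), for 0.05 s.
At the end, for the whole second after the job is handed in: The fingers hold the handle down (over 1 N); the cup has risen over 32 mm and carries the pad (over 2 N), which is over 23 mm above its rest and within 9 mm of the cup's centre; turntable in its detent (0.04 rad), jack flat on the table, arm off the turntable, all at rest (value of joint jack_saddle above 0.0322 m and height (world z) of lift_pad above 0.1022 m and contact force between the fingers and jack_lever above 1 N and contact force between jack and cradle above 2 N and contact force between the arm and table_base below 0.5 N and horizontal distance between saddle_cup and lift_pad below 0.0095 m and value of joint turntable between -0.04 and 0.04 rad and height (world z) of jack below 0.004 m and angle between jack's own z axis and vertical below 0.04 rad and velocity of joint cradle between -0.05 and 0.05 rad/s); the arm keeps its last pose, push and grip.
It fails at once if the gripper pushes or lifts the cradle itself (contact force between the arm and cradle above 6 N).
It fails at once if a thing that does not belong to the job is disturbed (distance of any of sand_block, charcoal, spatula, tape, bowl, ochre_jar, clamp from where it was at the start of the episode above 0.02 m).
It also fails if it takes over 64 s, if anything falls off the work surface, if the arm or the gripper's body presses on something with over 40 N, if the wrist force passes 120 N, or if a joint passes its speed limit or range.

## Robot

A 6-joint arm with a two-finger parallel gripper is mounted at the origin on a cart in front of the work surface, level with it; the furniture and walls round the work are solid. World frame = base frame: x ahead of the robot, y to its left, z up, the work surface at z = 0. Lengths are in mm, angles in rad, forces in N, time in s.
With the tool pointing down it reaches from about 350 to 800 mm from the base axis. Payload 7.3 kg.
Tool frame: the origin (TCP) lies on the centre line of the jaws, within the pads' length; the fingertips stand 25 mm ahead of it and the grasp point (between the pads) lies 6 mm ahead of it; z points along the fingers, y is the line along which they close (so a half turn about z gives the same grasp; the last joint's range is limited). The gripper opens to 85 mm and grips with 20 to 120 N. Pads are 22 mm wide; open, the fingers measure 114 mm over their backs; the gripper's body (76 mm by 85 mm) begins 54 mm behind the grasp point. The pads swing forward as they close: fully open they stand 13 mm farther back than shut.
Start: joints at [-1.46, 0.342, 1.524, -0, 1.275, -0.146], TCP at [133.365, -507.795, 256.322] pointing down, gripper open.
Joint ranges: [-2.53, 2.53], [-0.77, 2.02], [0.04, 2.7], [-1, 4.14], [0.28, 2.66], [-3.11, 3.11]. Speed limits (rad/s): [2.57, 2.57, 3.14, 3.14, 3.14, 3.14].

## Interface

Orientations are given as a rotation vector (axis times angle).
In Python, from plant import r gives the robot as it stands.
- The arm moves only by the tool play_rows, never from a script. Its argument "plan" is a list of rows, each an object of numbers: "dx", "dy", "dz": the shift along the world's x, y, z scaled (see below); "wx", "wy", "wz": the turn, a rotation vector about the world's x, y, z scaled (see below); "jaw": the closure, from -1 (fully open) to 1 (shut). In form: [{"dx": .., "dy": .., "dz": .., "wx": .., "wy": .., "wz": .., "jaw": ..}, ...]. A call has 1 to 20 rows; each row shifts and turns the commanded pose from where the row before left it; what a row does not reach is not made up. The controller multiplies each number of a shift by 0.5 m and each number of a turn by 1.5 rad. A row lasts 1/12 s, in which the tool goes at most 41.7 mm and 7.16 degrees, less where a joint would pass 70% of its speed; a pose out of reach is approached as far as the arm can. A call with a number of a shift or a turn outside -1 to 1 is refused whole. A call with a gripper value outside its range is refused whole. The fingers move at their own pace and stop on an object; "force" is the grip in N (left out, the last holds). Time passes only in rows, so rows that do not move let the fingers close. It gives the time, the measured TCP pose, the force, the opening and the grip force at its end, in the units of the state.
- r.state(): the state, without advancing time (a new reading comes with each control period).
- r.read_camera(name): name is "scene" or "top" or "wrist"; returns a dict with "color" (480x640x3 uint8, blue, green, red), "vertical_fov" (degrees; the focal length in pixels is half the picture's height over the tangent of half this angle, whatever the lens; pixels are square), "cx", "cy" (the principal point, pixels), "R" (3x3) and "t" (3): a world point X has camera coordinates R X + t. Camera axes: x right, y down, z forward; pixel columns grow to the right and rows downward; lengths in mm; the calibration is good to about 2 mm. A picture is of the moment at which its call begins. There is no depth.
- r.job_done(): hands the job in; it is judged then, once.
The state is a dict: "clock": time; "qpos": joint angles; "qd": joint speeds; "effort": joint torques, N m; "ee_pos": TCP position; "orientation": TCP orientation; "contact_force": force on the tool from outside, world axes, zero at the start; "moment": the same for the moment, N m; "grip_width": finger opening in mm; "grasp_force": force on a finger pad.
Only numpy, scipy, OpenCV 4.12 (cv2) and the standard library are available. Lean on these libraries where they do the work, as an engineer would, in place of code of your own. Each camera call takes 0.05 s, during which the arm holds its last target. There are 200 camera calls.

## Working session

There is one attempt and no reset: what is moved stays moved. The work goes in short steps, Python scripts to look and compute and a tool call to move; the robot and the scene stay as the last step left them, time stands still between calls to the robot, and variables do not carry over. Pictures are saved under pics/ and viewed, at most 10 in all, crops included, and the job is handed in when it is done.

Besides the shell and the picture viewer there is one more tool, called after "Emit:" in YAML: its name, and indented under it one key for each argument. play_rows: Moves the arm, as the interface text tells. Its arguments: {"type":"object","properties":{"plan":{"type":"array","items":{"type":"object","properties":{"dx":{"type":"number","minimum":-1,"maximum":1},"dy":{"type":"number","minimum":-1,"maximum":1},"dz":{"type":"number","minimum":-1,"maximum":1},"wx":{"type":"number","minimum":-1,"maximum":1},"wy":{"type":"number","minimum":-1,"maximum":1},"wz":{"type":"number","minimum":-1,"maximum":1},"jaw":{"type":"number"}}}},"force":{"type":"number"}},"required":["plan"]}

```bash
mkdir -p pics; ls
cat > h.py <<'E'
import numpy as np, cv2, json
from plant import r
def snap(n,f):
    c=r.read_camera(n); cv2.imwrite('pics/'+f+'.png',c['color'])
    np.savez('pics/'+f+'.npz',**{k:np.array(c[k]) for k in('vertical_fov','cx','cy','R','t')}); return c
def load(f): return np.load('pics/'+f+'.npz')
def foc(c): return 240/np.tan(np.radians(float(c['vertical_fov']))/2)
def ray(c,u,v,z):
    R=np.array(c['R']);t=np.array(c['t']).ravel();o=-R.T@t
    d=R.T@np.array([(u-c['cx'])/foc(c),(v-c['cy'])/foc(c),1]); return o+d*(z-o[2])/d[2]
def proj(c,X):
    p=np.array(c['R'])@np.array(X,float)+np.array(c['t']).ravel(); return p[:2]/p[2]*foc(c)+[float(c['cx']),float(c['cy'])]
E
python3 - <<'E'
from h import *
for n in('scene','top'):
    c=snap(n,n+'0'); print(n,c['color'].shape,c['vertical_fov'],-np.array(c['R']).T@np.array(c['t']).ravel(),np.array(c['R'])[2])
print(r.state())
E
```

```text
pics
scene (480, 640, 3) 49.56291462392699 [-269.33313176  537.05018335 1112.21577436] [ 0.57403034 -0.36904814 -0.73095324]
top (480, 640, 3) 56.759875260269915 [ 385.879637     14.80204285 1140.7198175 ] [ 0.14895282  0.01501429 -0.98873031]
{'clock': 0.1, 'qpos': array([-1.45994616e+00,  3.42686472e-01,  1.52490173e+00, -1.45666802e-07,
        1.27539255e+00, -1.46023610e-01]), 'qd': array([ 0.00044775, -0.00124217, -0.00183258,  0.00093005, -0.00020462,
       -0.00091405]), 'effort': array([ 2.00973482e-03, -4.34447980e+01, -2.46492237e+01, -1.79553313e-04,
        4.68808095e-03,  9.14959202e-06]), 'ee_pos': array([ 133.35524311, -507.45916079,  255.68497518]), 'orientation': array([-3.11433988e+00, -4.02210257e-01, -3.81087564e-05]), 'contact_force': array([ 0.09701212, -0.73548586, -0.79262635]), 'moment': array([-0.02565206, -0.03155819,  0.00385735]), 'grasp_force': 0.0, 'grip_width': 85.477960925207}
```

View pics/top0.png

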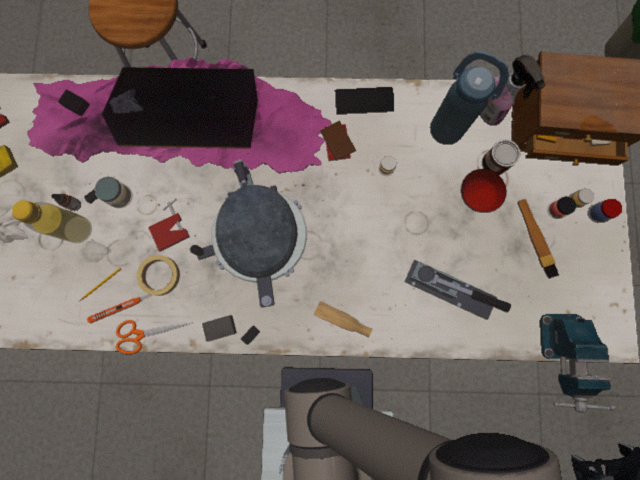

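View pics/scene0.png

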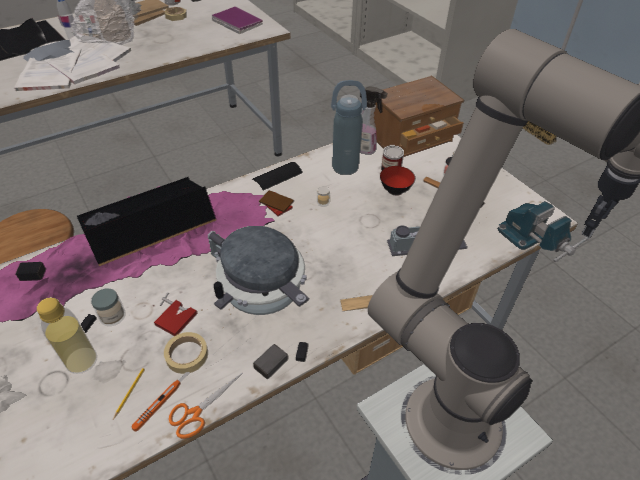

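The top view shows the turntable at about (259,232), the arm-end screw at (265,298), the knob at (196,250), the bracket at (241,172), the jack cup at about (426,272) and the handle end at (508,306). I'll enlarge the turntable and jack areas.

Run:
```python
from h import *
im=cv2.imread('pics/top0.png')
a=cv2.resize(im[155:320,180:320],None,fx=3.6,fy=3.6,interpolation=cv2.INTER_CUBIC)
b=cv2.resize(im[250:330,395:525],None,fx=6,fy=6,interpolation=cv2.INTER_CUBIC)
cv2.imwrite('pics/a.png',a);cv2.imwrite('pics/b.png',b)
c=load('top0')
for n,u,v,z in [('disc',259,232,72),('screw',265,298,105),('knob',196,250,142),('brk',241,168,80),('cup',426,272,73),('hend',508,306,110)]: print(n,ray(c,u,v,z).round(1))
```

```text
disc [579.3 178.1  72. ]
screw [418.  152.7 105. ]
knob [522.2 309.5 142. ]
brk [738.5 228.5  80. ]
cup [ 489.2 -228.    73. ]
hend [ 411.4 -405.5  110. ]
```

View pics/a.png

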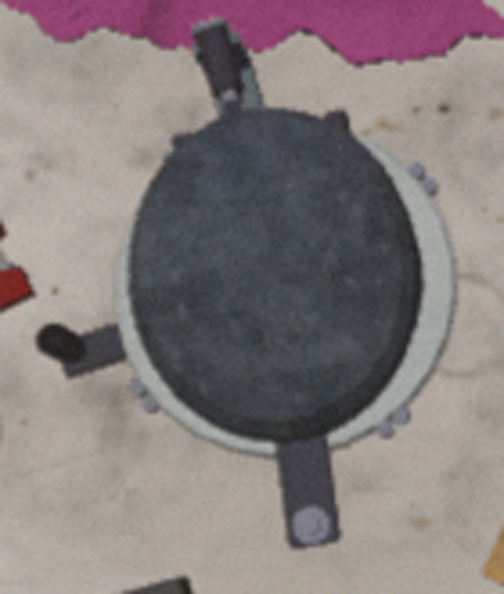

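View pics/b.png

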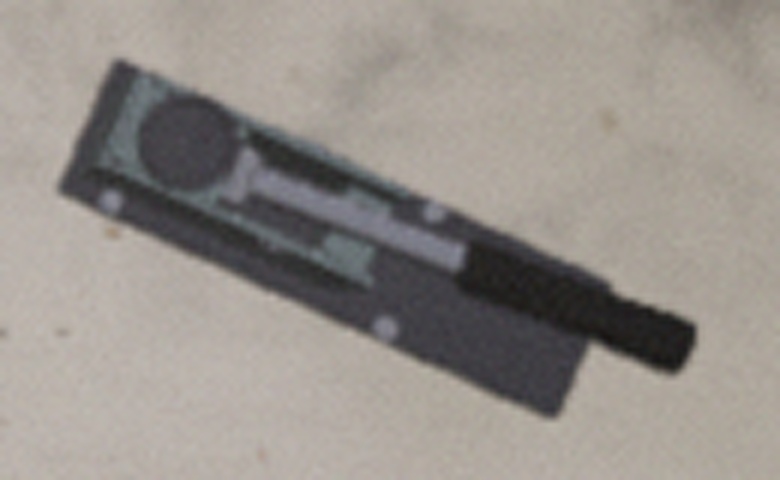

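The crops show the screw at (312,523) and the knob top at (55,340) in the turntable crop, and the cup at (187,143) and handle end at about (675,345) in the jack crop. Next I fit the poses to these picks.

```bash
cat >> h.py <<'E'
def yawy():
    from scipy.spatial.transform import Rotation as Ro
    R=Ro.from_rotvec(r.state()['orientation']).as_matrix(); return np.degrees(np.arctan2(R[1,1],R[0,1])),R[:,2]
E
python3 - <<'E'
from h import *
from scipy.optimize import least_squares
c=load('top0')
A=lambda u,v:(180+u/3.6,155+v/3.6)
B=lambda u,v:(395+u/6,250+v/6)
d=lambda a:np.array([np.cos(a),np.sin(a)])
def edge(xy,ang): # pixel extremes of disc
    P=np.array([proj(c,[*(xy+118*d(a)),72]) for a in np.linspace(0,6.28,361)]); return P[:,0].min(),P[:,0].max(),P[:,1].max()
def f(p):
    xy=p[:2];th=p[2]
    e=edge(xy,0)
    o=[*(proj(c,[*(xy+165*d(th)),105])-A(312,523)),*(proj(c,[*(xy+145*d(th-np.radians(80))),142])-A(55,340)),
     e[0]-A(115,0)[0],e[1]-A(457,0)[0],e[2]-A(0,456)[1]]
    return o
s=least_squares(f,[579,178,np.radians(189)]);print(s.x[:2],np.degrees(s.x[2]),np.round(s.fun,1))
xy=s.x[:2]
print('knob',xy+145*d(s.x[2]-np.radians(80)))
for p in [(212,30),(232,95)]: 
    b=ray(c,*A(*p),80)[:2]-xy; print('brk',np.hypot(*b),np.degrees(np.arctan2(b[1],b[0])))
def g(p):
    xy=p[:2];ux=d(p[2]);uy=np.array([-ux[1],ux[0]])
    W=lambda x,y,z:proj(c,[*(xy+x*ux+y*uy),z])
    return np.r_[W(0,0,72)-B(187,143),W(32,32,8)-B(60,190),W(-196,32,8)-B(553,415),W(32,-32,8)-B(120,60),W(-50-179*np.cos(.349),0,52+179*np.sin(.349))-B(678,345)]
s=least_squares(g,[489,-228,1.15]);print('jack',s.x[:2],np.degrees(s.x[2]),np.round(s.fun,1))
print('jb',s.x[:2]-68*d(s.x[2]),yawy())
E
```

```text
[574.91356966 176.85803097] 190.35784497526896 [ 0.6  0.1 -0.7 -0.5 -0.6  0.7  0.3]
knob [524.47062841 312.80106933]
brk 184.76189865103927 18.11221991882382
brk 135.8512439009824 17.748313890648948
jack [ 487.86642249 -223.47184193] 66.59613815467337 [-2.1 -1.3 -3.1 -0.6 -1.3 -0.3 -3.3 -1.7  8.8  3.2]
jb [ 460.85615962 -285.87733608] (np.float64(-75.28220616092682), array([-1.53694300e-04,  1.37956145e-03, -9.99999037e-01]))
```

Run:
```python
from h import *
from scipy.optimize import least_squares
c=load('top0')
B=lambda u,v:np.array((395+u/6,250+v/6))
d=lambda a:np.array([np.cos(a),np.sin(a)])
def mk(p):
    ux=d(p[2]);uy=np.array([-ux[1],ux[0]])
    return lambda x,y,z:proj(c,[*(p[:2]+x*ux+y*uy),z])
def g(p):
    W=mk(p)
    return np.r_[W(0,0,72)-B(187,143),W(32,32,8)-B(60,190),W(-196,32,8)-B(553,415),W(32,-32,8)-B(120,60)]
s=least_squares(g,[489,-228,1.15]);print('jack',s.x[:2],np.degrees(s.x[2]),np.round(s.fun,1))
W=mk(s.x)
for q in(.349,.2,0,-.17):
  print(q,[((W(-50-l*np.cos(q),0,52+l*np.sin(q))-[395,250])*6).round() for l in(90.5,179.5)])
print('jb',s.x[:2]-68*d(s.x[2]))
```

```text
jack [ 485.66858944 -229.51657982] 66.49587832958183 [ 0.4 -0.3 -0.7  0.3  1.1  0.8 -0.9 -0.8]
0.349 [array([514., 282.]), array([748., 372.])]
0.2 [array([511., 287.]), array([737., 380.])]
0 [array([500., 290.]), array([707., 384.])]
-0.17 [array([484., 290.]), array([670., 381.])]
jb [ 458.54916685 -291.87471416]
```

Emit:
play_rows:
  plan:
    - {"dx": 0.0434, "dy": 0.0572, "wz": 0.0696, "jaw": -1}
    - {"dx": 0.0434, "dy": 0.0572, "wz": 0.0696, "jaw": -1}
    - {"dx": 0.0434, "dy": 0.0572, "wz": 0.0696, "jaw": -1}
    - {"dx": 0.0434, "dy": 0.0572, "wz": 0.0696, "jaw": -1}
    - {"dx": 0.0434, "dy": 0.0572, "wz": 0.0696, "jaw": -1}
    - {"dx": 0.0434, "dy": 0.0572, "wz": 0.0696, "jaw": -1}
    - {"dx": 0.0434, "dy": 0.0572, "wz": 0.0696, "jaw": -1}
    - {"dx": 0.0434, "dy": 0.0572, "wz": 0.0696, "jaw": -1}
    - {"dx": 0.0434, "dy": 0.0572, "wz": 0.0696, "jaw": -1}
    - {"dx": 0.0434, "dy": 0.0572, "wz": 0.0696, "jaw": -1}
    - {"dx": 0.0434, "dy": 0.0572, "wz": 0.0696, "jaw": -1}
    - {"dx": 0.0434, "dy": 0.0572, "wz": 0.0696, "jaw": -1}
    - {"dx": 0.0434, "dy": 0.0572, "wz": 0.0696, "jaw": -1}
    - {"dx": 0.0434, "dy": 0.0572, "wz": 0.0696, "jaw": -1}
    - {"dx": 0.0434, "dy": 0.0572, "wz": 0.0696, "jaw": -1}
    - {"dx": 0.0434, "dy": 0.0572, "wz": 0.0696, "jaw": -1}
  force: 20

```text
invalid input at $.plan[0]: expected keys dx, dy, dz, wx, wy, wz, jaw
```

Emit:
play_rows:
  plan:
    - {"dx": 0.0434, "dy": 0.0572, "dz": 0, "wx": 0, "wy": 0, "wz": 0.0696, "jaw": -1}
    - {"dx": 0.0434, "dy": 0.0572, "dz": 0, "wx": 0, "wy": 0, "wz": 0.0696, "jaw": -1}
    - {"dx": 0.0434, "dy": 0.0572, "dz": 0, "wx": 0, "wy": 0, "wz": 0.0696, "jaw": -1}
    - {"dx": 0.0434, "dy": 0.0572, "dz": 0, "wx": 0, "wy": 0, "wz": 0.0696, "jaw": -1}
    - {"dx": 0.0434, "dy": 0.0572, "dz": 0, "wx": 0, "wy": 0, "wz": 0.0696, "jaw": -1}
    - {"dx": 0.0434, "dy": 0.0572, "dz": 0, "wx": 0, "wy": 0, "wz": 0.0696, "jaw": -1}
    - {"dx": 0.0434, "dy": 0.0572, "dz": 0, "wx": 0, "wy": 0, "wz": 0.0696, "jaw": -1}
    - {"dx": 0.0434, "dy": 0.0572, "dz": 0, "wx": 0, "wy": 0, "wz": 0.0696, "jaw": -1}
    - {"dx": 0.0434, "dy": 0.0572, "dz": 0, "wx": 0, "wy": 0, "wz": 0.0696, "jaw": -1}
    - {"dx": 0.0434, "dy": 0.0572, "dz": 0, "wx": 0, "wy": 0, "wz": 0.0696, "jaw": -1}
    - {"dx": 0.0434, "dy": 0.0572, "dz": 0, "wx": 0, "wy": 0, "wz": 0.0696, "jaw": -1}
    - {"dx": 0.0434, "dy": 0.0572, "dz": 0, "wx": 0, "wy": 0, "wz": 0.0696, "jaw": -1}
    - {"dx": 0.0434, "dy": 0.0572, "dz": 0, "wx": 0, "wy": 0, "wz": 0.0696, "jaw": -1}
    - {"dx": 0.0434, "dy": 0.0572, "dz": 0, "wx": 0, "wy": 0, "wz": 0.0696, "jaw": -1}
    - {"dx": 0.0434, "dy": 0.0572, "dz": 0, "wx": 0, "wy": 0, "wz": 0.0696, "jaw": -1}
    - {"dx": 0.0434, "dy": 0.0572, "dz": 0, "wx": 0, "wy": 0, "wz": 0.0696, "jaw": -1}
  force: 20

```text
clock: 1.43
ee_pos: [481.2, -48.4, 256.1]
orientation: [-1.785, -2.585, 0.0]
contact_force: [1.5, 0.4, 0.8]
grip_width: 85.3
grasp_force: 0.0
```

Emit:
play_rows:
  plan:
    - {"dx": 0.0087, "dy": 0.0722, "dz": 0, "wx": 0, "wy": 0, "wz": 0, "jaw": -1}
    - {"dx": 0.0087, "dy": 0.0722, "dz": 0, "wx": 0, "wy": 0, "wz": 0, "jaw": -1}
    - {"dx": 0.0087, "dy": 0.0722, "dz": 0, "wx": 0, "wy": 0, "wz": 0, "jaw": -1}
    - {"dx": 0.0087, "dy": 0.0722, "dz": 0, "wx": 0, "wy": 0, "wz": 0, "jaw": -1}
    - {"dx": 0.0087, "dy": 0.0722, "dz": 0, "wx": 0, "wy": 0, "wz": 0, "jaw": -1}
    - {"dx": 0.0087, "dy": 0.0722, "dz": 0, "wx": 0, "wy": 0, "wz": 0, "jaw": -1}
    - {"dx": 0.0087, "dy": 0.0722, "dz": 0, "wx": 0, "wy": 0, "wz": 0, "jaw": -1}
    - {"dx": 0.0087, "dy": 0.0722, "dz": 0, "wx": 0, "wy": 0, "wz": 0, "jaw": -1}
    - {"dx": 0.0087, "dy": 0.0722, "dz": 0, "wx": 0, "wy": 0, "wz": 0, "jaw": -1}
    - {"dx": 0.0087, "dy": 0.0722, "dz": 0, "wx": 0, "wy": 0, "wz": 0, "jaw": -1}
    - {"dx": 0, "dy": 0, "dz": -0.04, "wx": 0, "wy": 0, "wz": 0, "jaw": -1}
    - {"dx": 0, "dy": 0, "dz": -0.04, "wx": 0, "wy": 0, "wz": 0, "jaw": -1}

```text
clock: 2.43
ee_pos: [524.0, 313.3, 215.9]
orientation: [1.787, 2.582, 0.003]
contact_force: [0.8, -1.4, -1.5]
grip_width: 85.9
grasp_force: 0.0
```

Run:
```python
from h import *
c=snap('wrist','w1'); s=r.state(); print(s['ee_pos'],yawy()); print('pred knob px',proj(c,[524.5,313,142]))
```

```text
[521.99808434 311.29334544 210.68226861] (np.float64(20.539400942913325), array([-0.00665304, -0.00299481, -0.99997338]))
pred knob px [320.23410515 271.5240734 ]
```

View pics/w1.png

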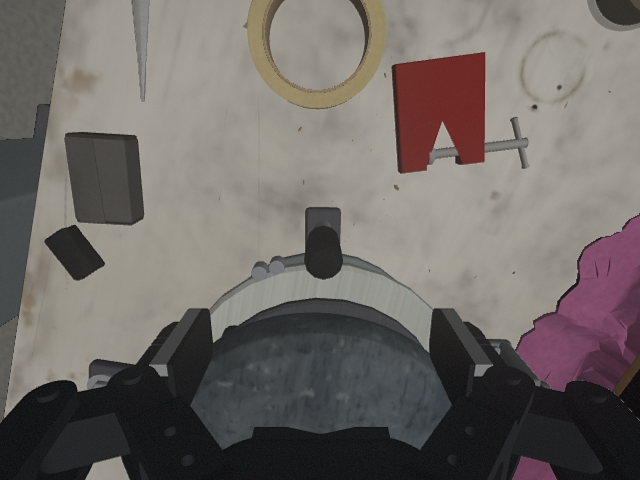

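The wrist view shows the knob top at (323,264), against a predicted (320,271), so it is centred between the jaws to within about 2 mm. I'll lower and grip.

Emit:
play_rows:
  plan:
    - {"dx": 0, "dy": 0.004, "dz": -0.0613, "wx": 0, "wy": 0, "wz": 0, "jaw": -1}
    - {"dx": 0, "dy": 0, "dz": -0.0613, "wx": 0, "wy": 0, "wz": 0, "jaw": -1}
    - {"dx": 0, "dy": 0, "dz": -0.0613, "wx": 0, "wy": 0, "wz": 0, "jaw": -1}
    - {"dx": 0, "dy": 0, "dz": 0, "wx": 0, "wy": 0, "wz": 0, "jaw": 1}
    - {"dx": 0, "dy": 0, "dz": 0, "wx": 0, "wy": 0, "wz": 0, "jaw": 1}
    - {"dx": 0, "dy": 0, "dz": 0, "wx": 0, "wy": 0, "wz": 0, "jaw": 1}
    - {"dx": 0, "dy": 0, "dz": 0, "wx": 0, "wy": 0, "wz": 0, "jaw": 1}
    - {"dx": 0, "dy": 0, "dz": 0, "wx": 0, "wy": 0, "wz": 0, "jaw": 1}
    - {"dx": 0, "dy": 0, "dz": 0, "wx": 0, "wy": 0, "wz": 0, "jaw": 1}
    - {"dx": 0, "dy": 0, "dz": 0, "wx": 0, "wy": 0, "wz": 0, "jaw": 1}
    - {"dx": 0, "dy": 0, "dz": 0, "wx": 0, "wy": 0, "wz": 0, "jaw": 1}
  force: 30

```text
clock: 3.4
ee_pos: [525.2, 313.3, 126.7]
orientation: [1.791, 2.578, 0.006]
contact_force: [-0.9, -0.2, 6.5]
grip_width: 20.7
grasp_force: 29.5
```

Run:
```python
from h import *
c=np.array([574.9,176.9]);a=np.radians(110.4);s=np.radians(67.6/15)
for i in range(18): 
    d=145*np.array([np.cos(a+s*(i+1))-np.cos(a+s*i),np.sin(a+s*(i+1))-np.sin(a+s*i)])/500; print('"dx":%.4f,"dy":%.4f'%tuple(d))
print(s/1.5)
```

```text
"dx":-0.0210,"dy":-0.0088
"dx":-0.0203,"dy":-0.0104
"dx":-0.0194,"dy":-0.0120
"dx":-0.0184,"dy":-0.0135
"dx":-0.0173,"dy":-0.0149
"dx":-0.0161,"dy":-0.0162
"dx":-0.0148,"dy":-0.0174
"dx":-0.0133,"dy":-0.0185
"dx":-0.0118,"dy":-0.0195
"dx":-0.0103,"dy":-0.0204
"dx":-0.0086,"dy":-0.0211
"dx":-0.0070,"dy":-0.0217
"dx":-0.0052,"dy":-0.0222
"dx":-0.0035,"dy":-0.0225
"dx":-0.0017,"dy":-0.0227
"dx":0.0001,"dy":-0.0228
"dx":0.0019,"dy":-0.0227
"dx":0.0037,"dy":-0.0225
0.0524374477488074
```

Emit:
play_rows:
  plan:
    - {"dx": 0, "dy": 0, "dz": 0.01, "wx": 0, "wy": 0, "wz": 0, "jaw": 1}
    - {"dx": -0.021, "dy": -0.0088, "dz": 0, "wx": 0, "wy": 0, "wz": 0.0524, "jaw": 1}
    - {"dx": -0.0203, "dy": -0.0104, "dz": 0, "wx": 0, "wy": 0, "wz": 0.0524, "jaw": 1}
    - {"dx": -0.0194, "dy": -0.012, "dz": 0, "wx": 0, "wy": 0, "wz": 0.0524, "jaw": 1}
    - {"dx": -0.0184, "dy": -0.0135, "dz": 0, "wx": 0, "wy": 0, "wz": 0.0524, "jaw": 1}
    - {"dx": -0.0173, "dy": -0.0149, "dz": 0, "wx": 0, "wy": 0, "wz": 0.0524, "jaw": 1}
    - {"dx": 0, "dy": 0, "dz": 0, "wx": 0, "wy": 0, "wz": 0, "jaw": 1}

```text
clock: 3.98
ee_pos: [473.5, 280.4, 127.1]
orientation: [-1.246, -2.881, 0.01]
contact_force: [4.3, -3.3, -21.1]
grip_width: 20.8
grasp_force: 32.9
```

Emit:
play_rows:
  plan:
    - {"dx": -0.0161, "dy": -0.0162, "dz": -0.004, "wx": 0, "wy": 0, "wz": 0.0524, "jaw": 1}
    - {"dx": -0.0148, "dy": -0.0174, "dz": 0, "wx": 0, "wy": 0, "wz": 0.0524, "jaw": 1}
    - {"dx": -0.0133, "dy": -0.0185, "dz": 0, "wx": 0, "wy": 0, "wz": 0.0524, "jaw": 1}
    - {"dx": -0.0118, "dy": -0.0195, "dz": 0, "wx": 0, "wy": 0, "wz": 0.0524, "jaw": 1}
    - {"dx": -0.0103, "dy": -0.0204, "dz": 0, "wx": 0, "wy": 0, "wz": 0.0524, "jaw": 1}
    - {"dx": -0.0086, "dy": -0.0211, "dz": 0, "wx": 0, "wy": 0, "wz": 0.0524, "jaw": 1}
    - {"dx": -0.007, "dy": -0.0217, "dz": 0, "wx": 0, "wy": 0, "wz": 0.0524, "jaw": 1}
    - {"dx": -0.0052, "dy": -0.0222, "dz": 0, "wx": 0, "wy": 0, "wz": 0.0524, "jaw": 1}
    - {"dx": -0.0035, "dy": -0.0225, "dz": 0, "wx": 0, "wy": 0, "wz": 0.0524, "jaw": 1}
    - {"dx": -0.0017, "dy": -0.0227, "dz": 0, "wx": 0, "wy": 0, "wz": 0.0524, "jaw": 1}
    - {"dx": 0, "dy": 0, "dz": 0, "wx": 0, "wy": 0, "wz": 0, "jaw": 1}
    - {"dx": 0, "dy": 0, "dz": 0, "wx": 0, "wy": 0, "wz": 0, "jaw": 1}

```text
clock: 4.98
ee_pos: [431.7, 181.2, 127.1]
orientation: [0.056, 3.137, 0.0]
contact_force: [9.1, -0.0, -16.9]
grip_width: 21.1
grasp_force: 33.0
```

Run:
```python
from h import *
s=r.state(); print(s['ee_pos'],s['contact_force'],yawy()); 
d=s['ee_pos'][:2]-[574.9,176.9]; print(np.hypot(*d),np.degrees(np.arctan2(d[1],d[0])))
```

```text
[431.71298151 181.15648509 127.06176282] [  9.0870709   -0.02001412 -16.86084984] (np.float64(87.9460744668187), array([ 3.91326681e-03, -6.87039796e-05, -9.99992341e-01]))
143.25027025800352 178.29728396568862
```

Emit:
play_rows:
  plan:
    - {"dx": 0, "dy": 0, "dz": 0, "wx": 0, "wy": 0, "wz": 0, "jaw": -1}
    - {"dx": 0, "dy": 0, "dz": 0, "wx": 0, "wy": 0, "wz": 0, "jaw": -1}
    - {"dx": 0, "dy": 0, "dz": 0, "wx": 0, "wy": 0, "wz": 0, "jaw": -1}
    - {"dx": 0, "dy": 0, "dz": 0, "wx": 0, "wy": 0, "wz": 0, "jaw": -1}
    - {"dx": 0, "dy": 0, "dz": 0.06, "wx": 0, "wy": 0, "wz": 0, "jaw": -1}
    - {"dx": 0, "dy": 0, "dz": 0.06, "wx": 0, "wy": 0, "wz": 0, "jaw": -1}
    - {"dx": 0, "dy": -0.04, "dz": 0.06, "wx": 0, "wy": 0, "wz": 0, "jaw": -1}
    - {"dx": 0, "dy": -0.075, "dz": 0, "wx": 0, "wy": 0, "wz": -0.07, "jaw": -1}
    - {"dx": 0, "dy": -0.075, "dz": 0, "wx": 0, "wy": 0, "wz": -0.07, "jaw": -1}
    - {"dx": 0, "dy": -0.075, "dz": 0, "wx": 0, "wy": 0, "wz": -0.07, "jaw": -1}
    - {"dx": 0, "dy": -0.075, "dz": 0, "wx": 0, "wy": 0, "wz": -0.07, "jaw": -1}
    - {"dx": 0, "dy": -0.075, "dz": 0, "wx": 0, "wy": 0, "wz": -0.07, "jaw": -1}
    - {"dx": 0, "dy": -0.075, "dz": 0, "wx": 0, "wy": 0, "wz": -0.07, "jaw": -1}
    - {"dx": 0, "dy": -0.075, "dz": 0, "wx": 0, "wy": 0, "wz": -0.07, "jaw": -1}
    - {"dx": 0, "dy": -0.075, "dz": 0, "wx": 0, "wy": 0, "wz": -0.07, "jaw": -1}

```text
clock: 6.23
ee_pos: [429.3, -139.7, 217.8]
orientation: [1.338, 2.841, 0.0]
contact_force: [2.3, 1.0, 0.0]
grip_width: 85.3
grasp_force: 0.0
```

Run:
```python
from h import *
snap('top','top1'); snap('scene','scene1'); im=cv2.imread('pics/top1.png'); i2=cv2.imread('pics/scene1.png')
a=cv2.resize(im[155:320,180:355],None,fx=3.6,fy=3.6,interpolation=cv2.INTER_CUBIC)
cv2.imwrite('pics/a1.png',a); print(r.state()['ee_pos'],yawy())
```

```text
[ 429.80674848 -142.58313014  217.73816144] (np.float64(39.370518195275196), array([ 0.00127044, -0.00198467, -0.99999722]))
```

View pics/a1.png

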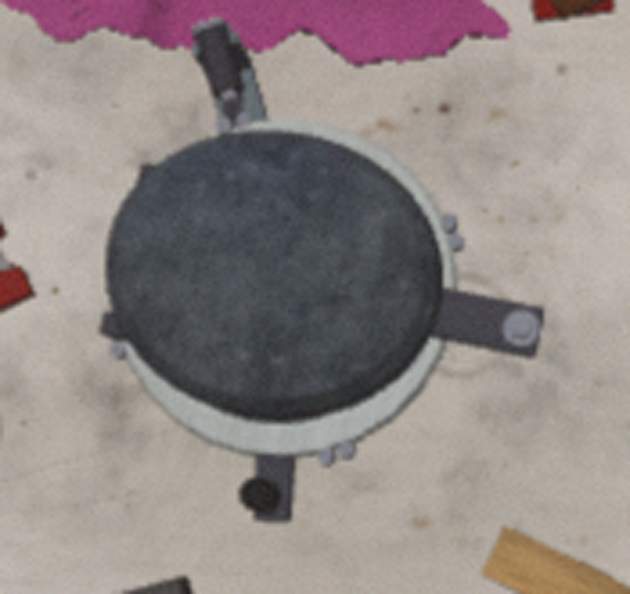

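The screw is now at crop (521,327) and the knob top at (260,494), so the arm points to robot-right. I'll refit.

Run:
```python
from h import *
from scipy.optimize import least_squares
c=load('top1')
A=lambda u,v:np.array((180+u/3.6,155+v/3.6))
d=lambda a:np.array([np.cos(a),np.sin(a)])
def f(p):
    xy=p[:2];th=p[2]
    P=np.array([proj(c,[*(xy+118*d(a)),72]) for a in np.linspace(0,6.28,361)])
    return [*(proj(c,[*(xy+165*d(th)),104])-A(521,327)),*(proj(c,[*(xy+145*d(th-np.radians(80))),142])-A(260,494)),
     P[:,0].max()-A(455,0)[0],P[:,1].min()-A(0,122)[1],P[:,1].max()-A(0,455)[1]]
s=least_squares(f,[575,177,-1.78]);print(s.x[:2],np.degrees(s.x[2]),np.round(s.fun,1))
pad=ray(c,*A(521,327),104); print('screw',pad,'fit',s.x[:2]+165*d(s.x[2]))
for p in [(212,30),(232,95)]:
    b=ray(c,*A(*p),80)[:2]-s.x[:2]; print(np.degrees(np.arctan2(b[1],b[0]))-120)
i=cv2.imread('pics/scene1.png');cs=load('scene1');q=proj(cs,[*pad[:2],100]);w=proj(cs,[485.7,-229.5,72]);print(q,w)
cr=lambda q,s:cv2.resize(i[int(q[1])-s:int(q[1])+s,int(q[0])-s:int(q[0])+s],(400,400),interpolation=cv2.INTER_CUBIC)
cv2.imwrite('pics/m.png',np.hstack([cr(q,50),cr(w,50)]))
```

```text
[573.22860081 178.57918219] -99.94161698422076 [ 0.2 -0.6 -0.7  0.4  0.5 -1.2  1.3]
screw [543.30247568  16.50104422 104.        ] fit [544.74224307  16.05679166]
-102.5536392882041
-103.15243188202199
[319.77565374 242.98871369] [403.84542225 229.577446  ]
```

View pics/m.png

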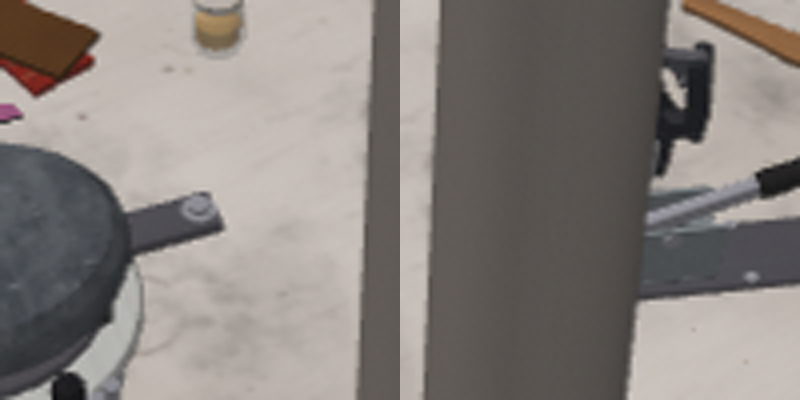

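Screw in the scene crop at (199,207), i.e. pixel (318.8,243.8), agrees with the top view: the pad is at about (543.5,16.5). On to the jack grasp.

Emit:
play_rows:
  plan:
    - {"dx": 0.0057, "dy": -0.0299, "dz": 0, "wx": 0, "wy": 0, "wz": -0.0732, "jaw": -1}
    - {"dx": 0.0057, "dy": -0.0299, "dz": 0, "wx": 0, "wy": 0, "wz": -0.0732, "jaw": -1}
    - {"dx": 0.0057, "dy": -0.0299, "dz": 0, "wx": 0, "wy": 0, "wz": -0.0732, "jaw": -1}
    - {"dx": 0.0057, "dy": -0.0299, "dz": 0, "wx": 0, "wy": 0, "wz": -0.0732, "jaw": -1}
    - {"dx": 0.0057, "dy": -0.0299, "dz": 0, "wx": 0, "wy": 0, "wz": -0.0732, "jaw": -1}
    - {"dx": 0.0057, "dy": -0.0299, "dz": 0, "wx": 0, "wy": 0, "wz": -0.0732, "jaw": -1}
    - {"dx": 0.0057, "dy": -0.0299, "dz": 0, "wx": 0, "wy": 0, "wz": -0.0732, "jaw": -1}
    - {"dx": 0.0057, "dy": -0.0299, "dz": 0, "wx": 0, "wy": 0, "wz": -0.0732, "jaw": -1}
    - {"dx": 0.0057, "dy": -0.0299, "dz": 0, "wx": 0, "wy": 0, "wz": -0.0732, "jaw": -1}
    - {"dx": 0.0057, "dy": -0.0299, "dz": 0, "wx": 0, "wy": 0, "wz": -0.0732, "jaw": -1}
    - {"dx": 0, "dy": 0, "dz": 0, "wx": 0, "wy": 0, "wz": 0, "jaw": -1}
    - {"dx": 0, "dy": 0, "dz": 0, "wx": 0, "wy": 0, "wz": 0, "jaw": -1}

```text
clock: 7.33
ee_pos: [458.3, -287.0, 217.2]
orientation: [-2.618, -1.736, -0.0]
contact_force: [0.4, 0.3, 0.3]
grip_width: 85.5
grasp_force: 0.0
```

Run:
```python
from h import *
c=snap('wrist','w2'); s=r.state(); print(s['ee_pos'],yawy())
d=lambda a:np.array([np.cos(a),np.sin(a)])
p=np.array([485.7,-229.5]);u=d(np.radians(66.5))
for x,z in((0,72),(-68,60),(-177,98),(32,8),(-196,8)): print(x,proj(c,[*(p+x*u),z]).round())
```

```text
[ 458.16071662 -286.50050639  217.27160339] (np.float64(-22.86694347978528), array([-3.67846698e-04,  8.83086870e-04, -9.99999542e-01]))
0 [326. 143.]
-68 [324. 234.]
-177 [323. 387.]
32 [325.  98.]
-196 [322. 342.]
```

View pics/w2.png

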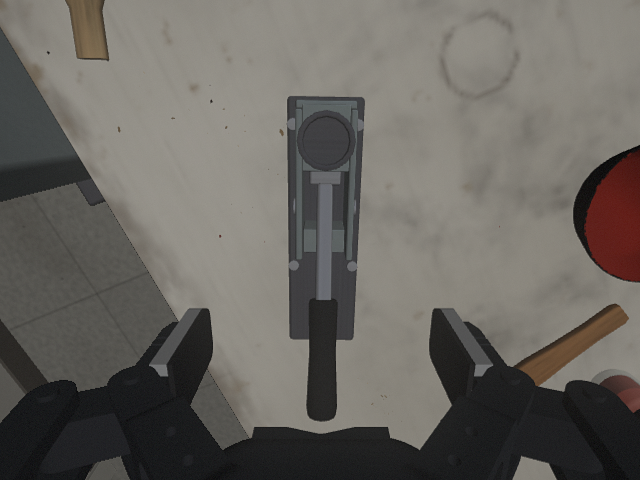

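Cup at (326,139), 3 px from predicted; plate ends at rows 97 and 340, matching; the grip spans rows 299–420. I'll work out where the grip sits along the lever.

Run:
```python
from h import *
c=load('w2')
d=lambda a:np.array([np.cos(a),np.sin(a)])
p=np.array([485.7,-229.5]);u=d(np.radians(66.5))
for q in (.349,.25,.1):
  print(q,[(l,proj(c,[*(p+(-50-l*np.cos(q))*u),52+l*np.sin(q)])[1].round()) for l in range(70,190,10)])
```

```text
0.349 [(70, np.float64(300.0)), (80, np.float64(314.0)), (90, np.float64(327.0)), (100, np.float64(340.0)), (110, np.float64(354.0)), (120, np.float64(367.0)), (130, np.float64(380.0)), (140, np.float64(394.0)), (150, np.float64(407.0)), (160, np.float64(421.0)), (170, np.float64(435.0)), (180, np.float64(448.0))]
0.25 [(70, np.float64(299.0)), (80, np.float64(312.0)), (90, np.float64(324.0)), (100, np.float64(337.0)), (110, np.float64(349.0)), (120, np.float64(362.0)), (130, np.float64(374.0)), (140, np.float64(387.0)), (150, np.float64(399.0)), (160, np.float64(411.0)), (170, np.float64(423.0)), (180, np.float64(436.0))]
0.1 [(70, np.float64(295.0)), (80, np.float64(307.0)), (90, np.float64(318.0)), (100, np.float64(330.0)), (110, np.float64(341.0)), (120, np.float64(352.0)), (130, np.float64(363.0)), (140, np.float64(374.0)), (150, np.float64(384.0)), (160, np.float64(395.0)), (170, np.float64(405.0)), (180, np.float64(415.0))]
```

Emit:
play_rows:
  plan:
    - {"dx": 0.002, "dy": -0.008, "dz": -0.056, "wx": 0, "wy": 0, "wz": -0.007, "jaw": -1}
    - {"dx": 0, "dy": 0, "dz": -0.056, "wx": 0, "wy": 0, "wz": 0, "jaw": -1}
    - {"dx": 0, "dy": 0, "dz": -0.056, "wx": 0, "wy": 0, "wz": 0, "jaw": -1}
    - {"dx": 0, "dy": 0, "dz": -0.056, "wx": 0, "wy": 0, "wz": 0, "jaw": -1}
    - {"dx": 0, "dy": 0, "dz": -0.056, "wx": 0, "wy": 0, "wz": 0, "jaw": -1}
    - {"dx": 0, "dy": 0, "dz": -0.056, "wx": 0, "wy": 0, "wz": 0, "jaw": -1}
    - {"dx": 0, "dy": 0, "dz": 0, "wx": 0, "wy": 0, "wz": 0, "jaw": 1}
    - {"dx": 0, "dy": 0, "dz": 0, "wx": 0, "wy": 0, "wz": 0, "jaw": 1}
    - {"dx": 0, "dy": 0, "dz": 0, "wx": 0, "wy": 0, "wz": 0, "jaw": 1}
    - {"dx": 0, "dy": 0, "dz": 0, "wx": 0, "wy": 0, "wz": 0, "jaw": 1}
    - {"dx": 0, "dy": 0, "dz": 0, "wx": 0, "wy": 0, "wz": 0, "jaw": 1}
    - {"dx": 0, "dy": 0, "dz": 0, "wx": 0, "wy": 0, "wz": 0, "jaw": 1}
  force: 60

```text
clock: 8.38
ee_pos: [459.8, -291.7, 51.6]
orientation: [2.627, 1.718, 0.001]
contact_force: [-1.6, 2.7, 7.6]
grip_width: 43.2
grasp_force: 64.6
```

Run:
```python
from h import *
s=r.state(); y=yawy();print(s['ee_pos'],s['contact_force'],s['grip_width'],y)
# waypoint: 60 mm short radially
d=lambda a:np.array([np.cos(a),np.sin(a)])
u0=d(np.radians(y[0]+90));off=(s['ee_pos'][:2]-np.array([486.3,-228.1]));print('off along',off@u0,'lat',off@[-u0[1],u0[0]])
```

```text
[ 459.80866788 -291.72283683   51.5891043 ] [-1.60226329  2.71591521  7.60326148] 43.22492542131562 (np.float64(-23.622368955143987), array([ 0.00202332, -0.00153401, -0.99999678]))
off along -68.90690354906036 lat -1.2225739360640269
```

Emit:
play_rows:
  plan:
    - {"dx": 0, "dy": 0, "dz": 0.02, "wx": 0, "wy": 0, "wz": 0, "jaw": 1}
    - {"dx": 0, "dy": 0, "dz": 0, "wx": 0, "wy": 0, "wz": 0, "jaw": 1}
    - {"dx": 0.0116, "dy": 0.0364, "dz": 0, "wx": 0, "wy": 0, "wz": 0.0141, "jaw": 1}
    - {"dx": 0.0116, "dy": 0.0364, "dz": 0, "wx": 0, "wy": 0, "wz": 0.0141, "jaw": 1}
    - {"dx": 0.0116, "dy": 0.0364, "dz": 0, "wx": 0, "wy": 0, "wz": 0.0141, "jaw": 1}
    - {"dx": 0.0116, "dy": 0.0364, "dz": 0, "wx": 0, "wy": 0, "wz": 0.0141, "jaw": 1}
    - {"dx": 0.0116, "dy": 0.0364, "dz": 0, "wx": 0, "wy": 0, "wz": 0.0141, "jaw": 1}
    - {"dx": 0.0116, "dy": 0.0364, "dz": 0, "wx": 0, "wy": 0, "wz": 0.0141, "jaw": 1}
    - {"dx": 0.0116, "dy": 0.0364, "dz": 0, "wx": 0, "wy": 0, "wz": 0.0141, "jaw": 1}
    - {"dx": 0.0116, "dy": 0.0364, "dz": 0, "wx": 0, "wy": 0, "wz": 0.0141, "jaw": 1}
    - {"dx": 0.0116, "dy": 0.0364, "dz": 0, "wx": 0, "wy": 0, "wz": 0.0141, "jaw": 1}
    - {"dx": 0.0116, "dy": 0.0364, "dz": 0, "wx": 0, "wy": 0, "wz": 0.0141, "jaw": 1}
    - {"dx": 0, "dy": 0, "dz": -0.01, "wx": 0, "wy": 0, "wz": 0, "jaw": 1}
    - {"dx": 0, "dy": 0, "dz": -0.009, "wx": 0, "wy": 0, "wz": 0, "jaw": 1}
    - {"dx": 0, "dy": 0, "dz": 0, "wx": 0, "wy": 0, "wz": 0, "jaw": 1}
    - {"dx": 0, "dy": 0, "dz": 0, "wx": 0, "wy": 0, "wz": 0, "jaw": 1}

```text
clock: 9.72
ee_pos: [517.6, -108.6, 51.5]
orientation: [-2.434, -1.986, -0.003]
contact_force: [-0.9, 10.9, 9.5]
grip_width: 42.8
grasp_force: 66.5
```

Run:
```python
from h import *
s=r.state(); y=yawy();print(s['ee_pos'],s['contact_force'],s['grip_width'],y)
u=np.radians(y[0]+90);u=np.array([np.cos(u),np.sin(u)]);cup=s['ee_pos'][:2]+69*u;print('cup est',cup)
c=snap('wrist','w3');ct=snap('top','top3')
print('wrist pred cup',proj(c,[*cup,73]),'screw',proj(c,[543.5,16.5,105]),'top pred cup',proj(ct,[*cup,73]),'screw',proj(ct,[543.5,16.5,105]))
im=cv2.imread('pics/top3.png');w=cv2.imread('pics/w3.png')
q=proj(ct,[538,-15,80]).astype(int)
t=cv2.resize(im[q[1]-30:q[1]+30,q[0]-30:q[0]+30],(360,360),interpolation=cv2.INTER_CUBIC);print('crop org',q-30)
cv2.imwrite('pics/m3.png',np.hstack([t,w[0:360,100:540]]))
```

```text
[ 517.55175309 -108.62616079   51.49092217] [-0.94794892 10.86869834  9.47101305] 42.848213541492626 (np.float64(-11.588937071637071), array([ 0.00135293,  0.00153023, -0.99999791]))
cup est [531.41307867 -41.0327909 ]
wrist pred cup [322.05359358 161.087436  ] screw [ 326.1650912  -300.17790856] top pred cup [348.34936174 253.06558298] screw [324.72485825 245.68687552]
crop org [307 219]
```

View pics/m3.png

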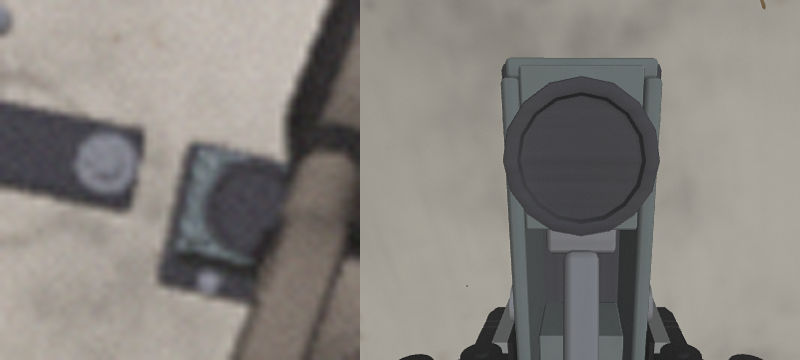

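In the wrist crop the cup centre is at (322,156) in wrist pixels, 1.3 mm ahead of prediction. In the top crop the screw is at (105,163) and the cup at about (257,205), 2–3 mm behind. I'll keep the middle estimate and slide in 57.5 mm.

Emit:
play_rows:
  plan:
    - {"dx": 0, "dy": 0, "dz": 0.002, "wx": 0, "wy": 0, "wz": 0, "jaw": 1}
    - {"dx": 0.003, "dy": 0.0144, "dz": 0, "wx": 0, "wy": 0, "wz": 0, "jaw": 1}
    - {"dx": 0.003, "dy": 0.0144, "dz": 0, "wx": 0, "wy": 0, "wz": 0, "jaw": 1}
    - {"dx": 0.003, "dy": 0.0144, "dz": 0, "wx": 0, "wy": 0, "wz": 0, "jaw": 1}
    - {"dx": 0.003, "dy": 0.0144, "dz": 0, "wx": 0, "wy": 0, "wz": 0, "jaw": 1}
    - {"dx": 0.003, "dy": 0.0144, "dz": 0, "wx": 0, "wy": 0, "wz": 0, "jaw": 1}
    - {"dx": 0.003, "dy": 0.0144, "dz": 0, "wx": 0, "wy": 0, "wz": 0, "jaw": 1}
    - {"dx": 0.003, "dy": 0.0144, "dz": 0, "wx": 0, "wy": 0, "wz": 0, "jaw": 1}
    - {"dx": 0.003, "dy": 0.0144, "dz": 0, "wx": 0, "wy": 0, "wz": 0, "jaw": 1}
    - {"dx": 0, "dy": 0, "dz": 0, "wx": 0, "wy": 0, "wz": 0, "jaw": 1}
    - {"dx": 0, "dy": 0, "dz": 0, "wx": 0, "wy": 0, "wz": 0, "jaw": 1}

```text
clock: 10.73
ee_pos: [530.1, -52.3, 51.6]
orientation: [2.433, 1.985, 0.003]
contact_force: [1.9, 2.0, 2.5]
grip_width: 43.2
grasp_force: 65.2
```

Run:
```python
from h import *
s=r.state(); y=yawy();print(s['ee_pos'],s['contact_force'],s['grip_width'],y)
```

```text
[530.11803303 -52.31643966  51.56853851] [1.8748551  2.01481775 2.52041848] 43.230257598268025 (np.float64(-11.568313761019974), array([ 2.45052893e-03, -2.84866369e-04, -9.99996957e-01]))
```

Emit:
play_rows:
  plan:
    - {"dx": 0, "dy": 0, "dz": 0, "wx": 0, "wy": 0, "wz": 0, "jaw": -1}
    - {"dx": 0, "dy": 0, "dz": 0, "wx": 0, "wy": 0, "wz": 0, "jaw": -1}
    - {"dx": 0, "dy": 0, "dz": 0, "wx": 0, "wy": 0, "wz": 0, "jaw": -1}
    - {"dx": 0, "dy": 0, "dz": 0, "wx": 0, "wy": 0, "wz": 0, "jaw": -1}
    - {"dx": 0, "dy": 0, "dz": 0, "wx": 0, "wy": 0, "wz": 0, "jaw": -1}
    - {"dx": 0, "dy": 0, "dz": 0.06, "wx": 0, "wy": 0, "wz": 0, "jaw": -1}
    - {"dx": 0, "dy": 0, "dz": 0.06, "wx": 0, "wy": 0, "wz": 0, "jaw": -1}
    - {"dx": 0, "dy": 0, "dz": 0.06, "wx": 0, "wy": 0, "wz": 0, "jaw": -1}
    - {"dx": 0, "dy": 0, "dz": 0.06, "wx": 0, "wy": 0, "wz": 0, "jaw": -1}
    - {"dx": 0, "dy": 0, "dz": 0.06, "wx": 0, "wy": 0, "wz": 0, "jaw": -1}
    - {"dx": -0.0098, "dy": -0.0484, "dz": 0, "wx": 0, "wy": 0, "wz": 0, "jaw": 1}
    - {"dx": -0.0098, "dy": -0.0484, "dz": 0, "wx": 0, "wy": 0, "wz": 0, "jaw": 1}
    - {"dx": -0.0098, "dy": -0.0484, "dz": 0, "wx": 0, "wy": 0, "wz": 0, "jaw": 1}
    - {"dx": -0.0098, "dy": -0.0484, "dz": 0, "wx": 0, "wy": 0, "wz": 0, "jaw": 1}
    - {"dx": 0, "dy": 0, "dz": 0, "wx": 0, "wy": 0, "wz": 0, "jaw": 1}
    - {"dx": 0, "dy": 0, "dz": 0, "wx": 0, "wy": 0, "wz": 0, "jaw": 1}
    - {"dx": 0, "dy": 0, "dz": 0, "wx": 0, "wy": 0, "wz": 0, "jaw": 1}

```text
clock: 12.15
ee_pos: [509.5, -148.4, 200.8]
orientation: [-2.434, -1.986, -0.0]
contact_force: [-0.9, 0.7, -0.5]
grip_width: 0.7
grasp_force: 0.0
```

Run:
```python
from h import *
s=r.state(); y=yawy();print(s['ee_pos'],s['contact_force'],s['grip_width'],y)
c=snap('wrist','w4');ct=snap('top','top4');cs=snap('scene','s4')
cup=np.array([544,15.5]);u=np.radians(78.4);u=np.array([np.cos(u),np.sin(u)]);v=np.array([-u[1],u[0]])
for n,cc in(('w',c),('t',ct),('s',cs)):
    print(n,'screw',proj(cc,[543.5,16.5,105]).round(1),*[(k,proj(cc,[*(cup+x*u+yy*v),z]).round(1)) for k,x,yy,z in(('rearL',-196,32,8),('rearR',-196,-32,8),('frontL',32,32,8),('frontR',32,-32,8),('grip',-50-115*.94,0,52+115*.342),('houseback',-91,0,60))])
W=cv2.imread('pics/w4.png');T=cv2.imread('pics/top4.png');S=cv2.imread('pics/s4.png')
q=proj(ct,[530,-40,50]).astype(int);p=proj(cs,[540,0,60]).astype(int);print('orgs',q-[45,30],p-[40,30])
t=cv2.resize(T[q[1]-30:q[1]+30,q[0]-45:q[0]+45],(360,240),interpolation=cv2.INTER_CUBIC)
z=cv2.resize(S[p[1]-30:p[1]+30,p[0]-40:p[0]+40],(320,240),interpolation=cv2.INTER_CUBIC)
M=np.zeros((600,800,3),np.uint8);M[:360,:640]=W[:360];M[360:,:360]=t;M[360:,400:720]=z
cv2.imwrite('pics/m4.png',M)
```

```text
[ 509.53870371 -148.44481664  200.77347458] [-0.86974469  0.7181779  -0.5446965 ] 0.7012815649850316 (np.float64(-11.578032459352936), array([-1.21849848e-04,  4.59974492e-04, -9.99999887e-01]))
w screw [321.9 -81.7] ('rearL', array([285.2, 248.8])) ('rearR', array([358.7, 248.9])) ('frontL', array([276. , -64.8])) ('frontR', array([369.1, -64.8])) ('grip', array([322.5, 235.3])) ('houseback', array([322.5, 123.3]))
t screw [324.7 245.7] ('rearL', array([397.5, 280.1])) ('rearR', array([402.4, 255.8])) ('frontL', array([310.2, 260.5])) ('frontR', array([315.7, 236.5])) ('grip', array([390.1, 260.9])) ('houseback', array([361.4, 256.3]))
s screw [319.8 241.7] ('rearL', array([387.4, 255.6])) ('rearR', array([378. , 240.5])) ('frontL', array([312.8, 276.4])) ('frontR', array([305.1, 260.1])) ('grip', array([373.2, 230.8])) ('houseback', array([350.4, 244.6]))
orgs [302 224] [285 221]
```

View pics/m4.png

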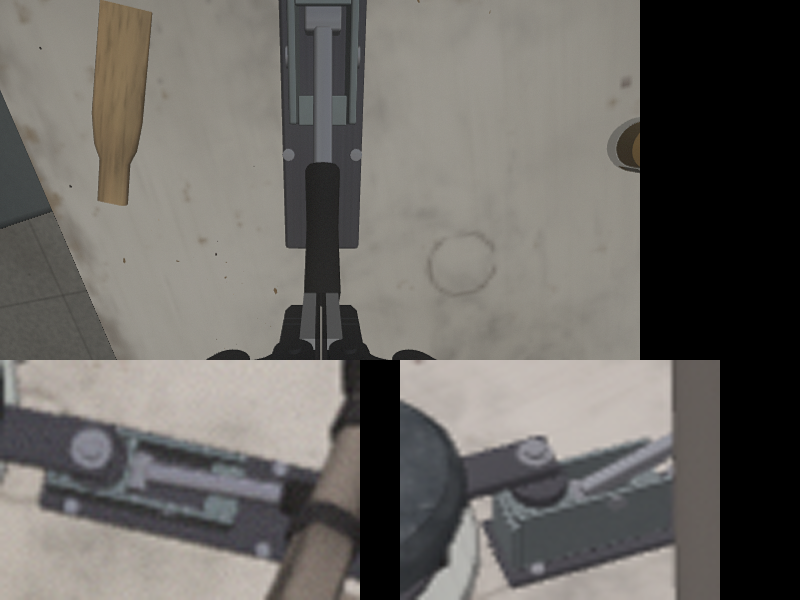

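The wrist view shows the plate's rear edge at row 248 and columns 286–359, as predicted. But in top and scene crops the plate front-left corner, (40,507) and (513,587), lies a little behind the screw's relative place. I'll measure that offset within each camera by edge profiles.

Run:
```python
from h import *
cup=np.array([544,15.5]);a=np.radians(78.4);u=np.array([np.cos(a),np.sin(a)]);v=np.array([-u[1],u[0]])
pad=np.array([543.5,16.5])
def prof(f,o,ax,la,s,ls,z):
    c=load(f);im=cv2.cvtColor(cv2.imread('pics/'+f+'.png'),cv2.COLOR_BGR2GRAY).astype(np.float32);im=cv2.GaussianBlur(im,(0,0),.7)
    P=np.array([[proj(c,[*(o+x*ax+l*la),z]) for x in s] for l in ls],np.float32)
    I=cv2.remap(im,P[...,0],P[...,1],cv2.INTER_CUBIC).mean(0); g=np.gradient(I); k=[i for i in np.argsort(-abs(g)) ][:1][0]
    # centroid of gradient near the peak
    w=abs(g)*(abs(np.arange(len(g))-k)<=5)*(np.sign(g)==np.sign(g[k])); return round(float((w*s).sum()/w.sum()),1),round(float(g[k]),1)
for f in('top4','s4'):
    print(f,'plate front (32)',prof(f,cup,u,v,np.arange(18,46,.5),np.arange(24,30,1.),8),
     'plate left (32)',prof(f,cup,v,u,np.arange(20,46,.5),np.arange(-80,20,5.),8),
     'arm end (-15)',prof(f,pad,u,v,np.arange(-30,-4,.5),np.arange(-14,15,2.),97.5),
     'arm left (17)',prof(f,pad,v,u,np.arange(8,28,.5),np.arange(5,40,3.),97.5),
     'arm right (-17)',prof(f,pad,v,u,np.arange(-28,-8,.5),np.arange(5,40,3.),97.5))
```

```text
top4 plate front (32) (30.8, 7.4) plate left (32) (32.0, 8.3) arm end (-15) (-20.4, -4.1) arm left (17) (18.0, 6.5) arm right (-17) (-17.1, -8.6)
s4 plate front (32) (35.5, 8.8) plate left (32) (37.0, 7.9) arm end (-15) (-7.6, -5.7) arm left (17) (25.1, 2.5) arm right (-17) (-14.5, -6.5)
```

Run:
```python
from h import *
a=np.radians(78.4);u=np.array([np.cos(a),np.sin(a)]);v=np.array([-u[1],u[0]])
pad=np.array([543.5,16.5]);cup=np.array([544,15.5])
def prof(f,o,ax,la,s,ls,z):
    c=load(f);im=cv2.cvtColor(cv2.imread('pics/'+f+'.png'),cv2.COLOR_BGR2GRAY).astype(np.float32);im=cv2.GaussianBlur(im,(0,0),.7)
    P=np.array([[proj(c,[*(o+x*ax+l*la),z]) for x in s] for l in ls],np.float32)
    I=cv2.remap(im,P[...,0],P[...,1],cv2.INTER_CUBIC).mean(0); g=np.gradient(I);k=np.argmax(abs(g))
    w=abs(g)*(abs(np.arange(len(g))-k)<=5)*(np.sign(g)==np.sign(g[k])); return round(float((w*s).sum()/w.sum()),1),round(float(g[k]),1)
for f in('top1','scene1','top3'):
    print(f,'arm end (-15)',prof(f,pad,u,v,np.arange(-30,-4,.5),np.arange(-12,13,2.),97.5),
     'arm left (17)',prof(f,pad,v,u,np.arange(8,28,.5),np.arange(5,35,3.),97.5),
     'arm right (-17)',prof(f,pad,v,u,np.arange(-28,-8,.5),np.arange(-12,35,3.),97.5))
```

```text
top1 arm end (-15) (-12.5, -6.8) arm left (17) (17.8, 9.2) arm right (-17) (-17.0, -8.2)
scene1 arm end (-15) (-7.6, -6.6) arm left (17) (25.0, 10.0) arm right (-17) (-15.0, -5.4)
top3 arm end (-15) (-27.9, 8.2) arm left (17) (17.8, 9.6) arm right (-17) (-17.0, -8.5)
```

The within-camera offsets agree: the cup sits about 4.7 mm short of the pad (top 4.6, scene 4.8). I'll regrip and slide it in by that amount.

Emit:
play_rows:
  plan:
    - {"dx": 0.0098, "dy": 0.0484, "dz": 0, "wx": 0, "wy": 0, "wz": 0, "jaw": -1}
    - {"dx": 0.0098, "dy": 0.0484, "dz": 0, "wx": 0, "wy": 0, "wz": 0, "jaw": -1}
    - {"dx": 0.0098, "dy": 0.0484, "dz": 0, "wx": 0, "wy": 0, "wz": 0, "jaw": -1}
    - {"dx": 0.0098, "dy": 0.0484, "dz": 0, "wx": 0, "wy": 0, "wz": 0, "jaw": -1}
    - {"dx": 0, "dy": 0, "dz": -0.06, "wx": 0, "wy": 0, "wz": 0, "jaw": -1}
    - {"dx": 0, "dy": 0, "dz": -0.06, "wx": 0, "wy": 0, "wz": 0, "jaw": -1}
    - {"dx": 0, "dy": 0, "dz": -0.06, "wx": 0, "wy": 0, "wz": 0, "jaw": -1}
    - {"dx": 0, "dy": 0, "dz": -0.06, "wx": 0, "wy": 0, "wz": 0, "jaw": -1}
    - {"dx": 0, "dy": 0, "dz": -0.058, "wx": 0, "wy": 0, "wz": 0, "jaw": -1}
    - {"dx": 0, "dy": 0, "dz": 0, "wx": 0, "wy": 0, "wz": 0, "jaw": 1}
    - {"dx": 0, "dy": 0, "dz": 0, "wx": 0, "wy": 0, "wz": 0, "jaw": 1}
    - {"dx": 0, "dy": 0, "dz": 0, "wx": 0, "wy": 0, "wz": 0, "jaw": 1}
    - {"dx": 0, "dy": 0, "dz": 0, "wx": 0, "wy": 0, "wz": 0, "jaw": 1}
    - {"dx": 0, "dy": 0, "dz": 0, "wx": 0, "wy": 0, "wz": 0, "jaw": 1}
    - {"dx": 0, "dy": 0, "dz": 0, "wx": 0, "wy": 0, "wz": 0, "jaw": 1}

```text
clock: 13.55
ee_pos: [530.4, -52.0, 54.0]
orientation: [2.431, 1.985, 0.004]
contact_force: [-0.4, 1.0, 7.9]
grip_width: 42.9
grasp_force: 64.8
```

Emit:
play_rows:
  plan:
    - {"dx": 0, "dy": 0.0047, "dz": 0, "wx": 0, "wy": 0, "wz": 0, "jaw": 1}
    - {"dx": 0, "dy": 0.0047, "dz": 0, "wx": 0, "wy": 0, "wz": 0, "jaw": 1}
    - {"dx": 0, "dy": 0, "dz": 0, "wx": 0, "wy": 0, "wz": 0, "jaw": 1}
    - {"dx": 0, "dy": 0, "dz": 0, "wx": 0, "wy": 0, "wz": 0, "jaw": 1}

```text
clock: 13.88
ee_pos: [530.7, -48.9, 54.1]
orientation: [2.429, 1.984, 0.003]
contact_force: [-0.4, -8.0, 5.8]
grip_width: 43.2
grasp_force: 64.5
```

Emit:
play_rows:
  plan:
    - {"dx": -0.001, "dy": 0.003, "dz": 0.001, "wx": 0, "wy": 0, "wz": 0, "jaw": 1}
    - {"dx": 0, "dy": 0, "dz": 0, "wx": 0, "wy": 0, "wz": 0, "jaw": 1}
    - {"dx": 0, "dy": 0, "dz": 0, "wx": 0, "wy": 0, "wz": 0, "jaw": 1}

```text
clock: 14.13
ee_pos: [530.1, -46.9, 54.1]
orientation: [2.43, 1.984, 0.003]
contact_force: [0.2, -4.9, 3.4]
grip_width: 43.1
grasp_force: 64.3
```

Emit:
play_rows:
  plan:
    - {"dx": 0, "dy": 0, "dz": 0, "wx": 0, "wy": 0, "wz": 0, "jaw": -1}
    - {"dx": 0, "dy": 0, "dz": 0, "wx": 0, "wy": 0, "wz": 0, "jaw": -1}
    - {"dx": 0, "dy": 0, "dz": 0, "wx": 0, "wy": 0, "wz": 0, "jaw": -1}
    - {"dx": 0, "dy": 0, "dz": 0, "wx": 0, "wy": 0, "wz": 0, "jaw": -1}
    - {"dx": 0, "dy": 0, "dz": 0, "wx": 0, "wy": 0, "wz": 0, "jaw": -1}
    - {"dx": 0, "dy": 0, "dz": 0.06, "wx": 0, "wy": 0, "wz": 0, "jaw": -1}
    - {"dx": 0, "dy": 0, "dz": 0.06, "wx": 0, "wy": 0, "wz": 0, "jaw": -1}
    - {"dx": 0, "dy": 0, "dz": 0.06, "wx": 0, "wy": 0, "wz": 0, "jaw": -1}
    - {"dx": 0, "dy": 0, "dz": 0.06, "wx": 0, "wy": 0, "wz": 0, "jaw": -1}
    - {"dx": 0, "dy": 0, "dz": 0.06, "wx": 0, "wy": 0, "wz": 0, "jaw": -1}
    - {"dx": -0.0098, "dy": -0.0484, "dz": 0, "wx": 0, "wy": 0, "wz": 0, "jaw": 1}
    - {"dx": -0.0098, "dy": -0.0484, "dz": 0, "wx": 0, "wy": 0, "wz": 0, "jaw": 1}
    - {"dx": -0.0098, "dy": -0.0484, "dz": 0, "wx": 0, "wy": 0, "wz": 0, "jaw": 1}
    - {"dx": -0.0098, "dy": -0.0484, "dz": 0, "wx": 0, "wy": 0, "wz": 0, "jaw": 1}
    - {"dx": 0, "dy": 0, "dz": 0, "wx": 0, "wy": 0, "wz": 0, "jaw": 1}
    - {"dx": 0, "dy": 0, "dz": 0, "wx": 0, "wy": 0, "wz": 0, "jaw": 1}
    - {"dx": 0, "dy": 0, "dz": 0, "wx": 0, "wy": 0, "wz": 0, "jaw": 1}

```text
clock: 15.55
ee_pos: [509.0, -142.1, 202.2]
orientation: [-2.434, -1.986, -0.0]
contact_force: [0.3, 0.2, -0.2]
grip_width: 0.3
grasp_force: 0.0
```

```bash
cat > edge.py <<'E'
from h import *
a=np.radians(78.4);u=np.array([np.cos(a),np.sin(a)]);v=np.array([-u[1],u[0]])
pad=np.array([543.5,16.5]);cup=np.array([544,15.5])
def prof(f,o,ax,la,s,ls,z):
    c=load(f);im=cv2.cvtColor(cv2.imread('pics/'+f+'.png'),cv2.COLOR_BGR2GRAY).astype(np.float32);im=cv2.GaussianBlur(im,(0,0),.7)
    P=np.array([[proj(c,[*(o+x*ax+l*la),z]) for x in s] for l in ls],np.float32)
    I=cv2.remap(im,P[...,0],P[...,1],cv2.INTER_CUBIC).mean(0); g=np.gradient(I);k=np.argmax(abs(g))
    w=abs(g)*(abs(np.arange(len(g))-k)<=5)*(np.sign(g)==np.sign(g[k])); return round(float((w*s).sum()/w.sum()),1),round(float(g[k]),1)
def plate(f): return prof(f,cup,u,v,np.arange(18,50,.5),np.arange(24,30,1.),8),prof(f,cup,v,u,np.arange(20,46,.5),np.arange(-80,20,5.),8)
E
python3 - <<'E'
from edge import *
snap('top','top5');snap('scene','s5')
print(r.state()['ee_pos'],r.state()['grip_width'])
for f in('top4','s4','top5','s5'): print(f,plate(f))
E
```

```text
[ 509.22545078 -141.62246885  202.30300341] -0.10272997343436463
top4 ((30.8, 7.4), (32.0, 8.3))
s4 ((35.5, 8.8), (37.0, 7.9))
top5 ((35.8, 7.9), (33.5, 8.2))
s5 ((40.8, 9.3), (38.5, 7.6))
```

Emit:
play_rows:
  plan:
    - {"dx": 0, "dy": 0, "dz": -0.04, "wx": 0, "wy": 0, "wz": 0, "jaw": 1}
    - {"dx": 0, "dy": 0, "dz": -0.04, "wx": 0, "wy": 0, "wz": 0, "jaw": 1}
    - {"dx": 0, "dy": 0, "dz": -0.04, "wx": 0, "wy": 0, "wz": 0, "jaw": 1}
    - {"dx": 0, "dy": 0, "dz": -0.02, "wx": 0, "wy": 0, "wz": 0, "jaw": 1}
    - {"dx": 0, "dy": 0, "dz": -0.02, "wx": 0, "wy": 0, "wz": 0, "jaw": 1}
    - {"dx": 0, "dy": 0, "dz": -0.02, "wx": 0, "wy": 0, "wz": 0, "jaw": 1}
    - {"dx": 0, "dy": 0, "dz": -0.02, "wx": 0, "wy": 0, "wz": 0, "jaw": 1}
    - {"dx": 0, "dy": 0, "dz": -0.02, "wx": 0, "wy": 0, "wz": 0, "jaw": 1}
    - {"dx": 0, "dy": 0, "dz": 0, "wx": 0, "wy": 0, "wz": 0, "jaw": 1}

```text
clock: 16.4
ee_pos: [509.4, -142.7, 91.6]
orientation: [2.433, 1.986, 0.0]
contact_force: [0.7, -1.4, 3.0]
grip_width: 0.5
grasp_force: 1.6
```

Emit:
play_rows:
  plan:
    - {"dx": 0, "dy": 0, "dz": -0.02, "wx": 0, "wy": 0, "wz": 0, "jaw": 1}
    - {"dx": 0, "dy": 0, "dz": -0.012, "wx": 0, "wy": 0, "wz": 0, "jaw": 1}
    - {"dx": 0, "dy": 0, "dz": 0, "wx": 0, "wy": 0, "wz": 0, "jaw": 1}
    - {"dx": 0, "dy": 0, "dz": 0, "wx": 0, "wy": 0, "wz": 0, "jaw": 1}

```text
clock: 16.73
ee_pos: [510.1, -143.3, 77.4]
orientation: [2.431, 1.985, 0.001]
contact_force: [-1.2, -3.1, 7.5]
grip_width: 0.3
grasp_force: 3.5
```

Emit:
play_rows:
  plan:
    - {"dx": 0, "dy": 0, "dz": -0.014, "wx": 0, "wy": 0, "wz": 0, "jaw": 1}
    - {"dx": 0, "dy": 0, "dz": 0, "wx": 0, "wy": 0, "wz": 0, "jaw": 1}
    - {"dx": 0, "dy": 0, "dz": 0, "wx": 0, "wy": 0, "wz": 0, "jaw": 1}

```text
clock: 16.98
ee_pos: [510.2, -143.2, 70.6]
orientation: [2.431, 1.985, 0.002]
contact_force: [-0.4, -2.2, 6.2]
grip_width: 0.2
grasp_force: 3.7
```

Emit:
play_rows:
  plan:
    - {"dx": 0, "dy": 0, "dz": -0.01, "wx": 0, "wy": 0, "wz": 0, "jaw": 1}
    - {"dx": 0, "dy": 0, "dz": 0, "wx": 0, "wy": 0, "wz": 0, "jaw": 1}
    - {"dx": 0, "dy": 0, "dz": 0, "wx": 0, "wy": 0, "wz": 0, "jaw": 1}

```text
clock: 17.23
ee_pos: [510.4, -143.1, 67.3]
orientation: [2.431, 1.984, 0.003]
contact_force: [-5.0, -0.2, 20.7]
grip_width: -0.2
grasp_force: 10.2
```

Firm stop at z 67 (20 N), as predicted for the full stroke. Release, then stroke two.

Emit:
play_rows:
  plan:
    - {"dx": 0, "dy": 0, "dz": 0.02, "wx": 0, "wy": 0, "wz": 0, "jaw": 1}
    - {"dx": 0, "dy": 0, "dz": 0.03, "wx": 0, "wy": 0, "wz": 0, "jaw": 1}
    - {"dx": 0, "dy": 0, "dz": 0.03, "wx": 0, "wy": 0, "wz": 0, "jaw": 1}
    - {"dx": 0, "dy": 0, "dz": 0.03, "wx": 0, "wy": 0, "wz": 0, "jaw": 1}
    - {"dx": 0, "dy": 0, "dz": 0.03, "wx": 0, "wy": 0, "wz": 0, "jaw": 1}
    - {"dx": 0, "dy": 0, "dz": 0.02, "wx": 0, "wy": 0, "wz": 0, "jaw": 1}
    - {"dx": 0, "dy": 0, "dz": 0, "wx": 0, "wy": 0, "wz": 0, "jaw": 1}
    - {"dx": 0, "dy": 0, "dz": 0, "wx": 0, "wy": 0, "wz": 0, "jaw": 1}
    - {"dx": 0, "dy": 0, "dz": 0, "wx": 0, "wy": 0, "wz": 0, "jaw": 1}
    - {"dx": 0, "dy": 0, "dz": 0, "wx": 0, "wy": 0, "wz": 0, "jaw": 1}

```text
clock: 18.07
ee_pos: [508.6, -142.4, 143.4]
orientation: [-2.432, -1.986, 0.001]
contact_force: [-0.3, 0.6, -1.1]
grip_width: -0.2
grasp_force: 0.0
```

Run:
```python
from edge import *
snap('top','top6');snap('scene','s6');snap('wrist','w6')
print(r.state()['ee_pos'],r.state()['contact_force'])
for f in('top6','s6'): print(f,plate(f))
# screw / cup-lift change: diff of scene crops between s5 and s6 around the screw
for x,y,q in(('s5','s6','scene'),('top5','top6','top')):
    A,B=[cv2.cvtColor(cv2.imread(f'pics/{k}.png'),cv2.COLOR_BGR2GRAY).astype(np.float32) for k in(x,y)]
    c=load(x);p=proj(c,[543.5,16.5,103]).astype(int);w=slice(p[1]-9,p[1]+9),slice(p[0]-9,p[0]+9)
    print(q,cv2.phaseCorrelate(A[w].copy(),B[w].copy(),cv2.createHanningWindow((18,18),cv2.CV_32F)),'1mm up =',proj(c,[543.5,16.5,104])-proj(c,[543.5,16.5,103]))
# grip in wrist image
c=load('w6');C=cup+5*u+1.5*v
im=cv2.cvtColor(cv2.imread('pics/w6.png'),cv2.COLOR_BGR2GRAY)
q=.349;s=np.arange(40,125,5.)
print([(l,im[int(P[1]),int(P[0])]) for l in s for P in [proj(c,[*(C+(-50-l*np.cos(q))*u),52+l*np.sin(q)+8])] if 0<=P[1]<480])
```

```text
[ 508.83361845 -142.47667707  143.65660224] [ 0.04772345 -0.21933763 -0.10542538]
top6 ((35.7, 8.1), (33.5, 8.1))
s6 ((40.8, 9.3), (38.5, 7.4))
scene ((-0.014402190759078337, 0.02525813321124737), 0.9815217745892796) 1mm up = [ 0.00377279 -0.2574403 ]
top ((0.021049766694261507, -0.06155240793638761), 0.9528507513028605) 1mm up = [ 0.00056126 -0.06362422]
[(np.float64(40.0), np.uint8(109)), (np.float64(45.0), np.uint8(108)), (np.float64(50.0), np.uint8(108)), (np.float64(55.0), np.uint8(109)), (np.float64(60.0), np.uint8(109)), (np.float64(65.0), np.uint8(110)), (np.float64(70.0), np.uint8(36)), (np.float64(75.0), np.uint8(34)), (np.float64(80.0), np.uint8(38)), (np.float64(85.0), np.uint8(36)), (np.float64(90.0), np.uint8(36)), (np.float64(95.0), np.uint8(37)), (np.float64(100.0), np.uint8(35)), (np.float64(105.0), np.uint8(38)), (np.float64(110.0), np.uint8(38)), (np.float64(115.0), np.uint8(37)), (np.float64(120.0), np.uint8(36))]
```

Jack unmoved, handle fully up, pad still low, as expected after one tooth. Second stroke.

Emit:
play_rows:
  plan:
    - {"dx": 0, "dy": 0, "dz": -0.02, "wx": 0, "wy": 0, "wz": 0, "jaw": 1}
    - {"dx": 0, "dy": 0, "dz": -0.02, "wx": 0, "wy": 0, "wz": 0, "jaw": 1}
    - {"dx": 0, "dy": 0, "dz": -0.02, "wx": 0, "wy": 0, "wz": 0, "jaw": 1}
    - {"dx": 0, "dy": 0, "dz": -0.02, "wx": 0, "wy": 0, "wz": 0, "jaw": 1}
    - {"dx": 0, "dy": 0, "dz": -0.02, "wx": 0, "wy": 0, "wz": 0, "jaw": 1}
    - {"dx": 0, "dy": 0, "dz": -0.02, "wx": 0, "wy": 0, "wz": 0, "jaw": 1}
    - {"dx": 0, "dy": 0, "dz": -0.02, "wx": 0, "wy": 0, "wz": 0, "jaw": 1}
    - {"dx": 0, "dy": 0, "dz": -0.02, "wx": 0, "wy": 0, "wz": 0, "jaw": 1}
    - {"dx": 0, "dy": 0, "dz": 0, "wx": 0, "wy": 0, "wz": 0, "jaw": 1}
    - {"dx": 0, "dy": 0, "dz": 0, "wx": 0, "wy": 0, "wz": 0, "jaw": 1}
    - {"dx": 0, "dy": 0, "dz": 0, "wx": 0, "wy": 0, "wz": 0, "jaw": 1}

```text
clock: 19.13
ee_pos: [509.8, -143.7, 66.7]
orientation: [2.431, 1.985, 0.001]
contact_force: [-7.7, -2.2, 28.9]
grip_width: 0.0
grasp_force: 15.0
```

Emit:
play_rows:
  plan:
    - {"dx": 0, "dy": 0, "dz": 0.02, "wx": 0, "wy": 0, "wz": 0, "jaw": 1}
    - {"dx": 0, "dy": 0, "dz": 0.03, "wx": 0, "wy": 0, "wz": 0, "jaw": 1}
    - {"dx": 0, "dy": 0, "dz": 0.03, "wx": 0, "wy": 0, "wz": 0, "jaw": 1}
    - {"dx": 0, "dy": 0, "dz": 0.03, "wx": 0, "wy": 0, "wz": 0, "jaw": 1}
    - {"dx": 0, "dy": 0, "dz": 0.03, "wx": 0, "wy": 0, "wz": 0, "jaw": 1}
    - {"dx": 0, "dy": 0, "dz": 0.02, "wx": 0, "wy": 0, "wz": 0, "jaw": 1}
    - {"dx": 0, "dy": 0, "dz": 0, "wx": 0, "wy": 0, "wz": 0, "jaw": 1}
    - {"dx": 0, "dy": 0, "dz": 0, "wx": 0, "wy": 0, "wz": 0, "jaw": 1}
    - {"dx": 0, "dy": 0, "dz": 0, "wx": 0, "wy": 0, "wz": 0, "jaw": 1}
    - {"dx": 0, "dy": 0, "dz": 0, "wx": 0, "wy": 0, "wz": 0, "jaw": 1}

```text
clock: 19.97
ee_pos: [508.5, -142.4, 143.1]
orientation: [-2.432, -1.985, 0.002]
contact_force: [0.3, -0.2, -0.5]
grip_width: 0.0
grasp_force: 0.0
```

```bash
cat > chk.py <<'E'
from edge import *
import sys
n=sys.argv[1]
snap('top','top'+n);snap('scene','s'+n)
print(r.state()['ee_pos'],r.state()['contact_force'])
for f in('top'+n,'s'+n): print(f,plate(f))
c=load('s5');A,B=[cv2.cvtColor(cv2.imread(f'pics/{k}.png'),cv2.COLOR_BGR2GRAY) for k in('s5','s'+n)]
p=proj(c,[543.5,16.5,103]).astype(int)
T=A[p[1]-6:p[1]+10,p[0]-10:p[0]+8];S=B[p[1]-21:p[1]+20,p[0]-20:p[0]+18]
k=4;m=cv2.matchTemplate(cv2.resize(S,None,fx=k,fy=k,interpolation=cv2.INTER_CUBIC),cv2.resize(T,None,fx=k,fy=k,interpolation=cv2.INTER_CUBIC),cv2.TM_CCOEFF_NORMED)
_,mx,_,l=cv2.minMaxLoc(m);d=np.array(l)/k-[10,15];print('screw shift px',d,mx,'rise mm ~',d[1]/-.257)
E
python3 chk.py 7
```

```text
[ 508.72467415 -142.46019676  143.4319636 ] [ 0.9776799   0.07122923 -0.03463275]
top7 ((35.7, 7.8), (33.5, 8.2))
s7 ((40.8, 9.3), (38.5, 7.4))
screw shift px [-0.5 -2.5] 0.9765657782554626 rise mm ~ 9.727626459143968
```

Pad is about 10 mm up, so the second tooth (0.0195) is caught, and the jack is unmoved. Third stroke, pressed and held.

Emit:
play_rows:
  plan:
    - {"dx": 0, "dy": 0, "dz": -0.02, "wx": 0, "wy": 0, "wz": 0, "jaw": 1}
    - {"dx": 0, "dy": 0, "dz": -0.02, "wx": 0, "wy": 0, "wz": 0, "jaw": 1}
    - {"dx": 0, "dy": 0, "dz": -0.02, "wx": 0, "wy": 0, "wz": 0, "jaw": 1}
    - {"dx": 0, "dy": 0, "dz": -0.02, "wx": 0, "wy": 0, "wz": 0, "jaw": 1}
    - {"dx": 0, "dy": 0, "dz": -0.02, "wx": 0, "wy": 0, "wz": 0, "jaw": 1}
    - {"dx": 0, "dy": 0, "dz": -0.02, "wx": 0, "wy": 0, "wz": 0, "jaw": 1}
    - {"dx": 0, "dy": 0, "dz": -0.02, "wx": 0, "wy": 0, "wz": 0, "jaw": 1}
    - {"dx": 0, "dy": 0, "dz": -0.02, "wx": 0, "wy": 0, "wz": 0, "jaw": 1}
    - {"dx": 0, "dy": 0, "dz": 0, "wx": 0, "wy": 0, "wz": 0, "jaw": 1}
    - {"dx": 0, "dy": 0, "dz": 0, "wx": 0, "wy": 0, "wz": 0, "jaw": 1}
    - {"dx": 0, "dy": 0, "dz": 0, "wx": 0, "wy": 0, "wz": 0, "jaw": 1}
    - {"dx": 0, "dy": 0, "dz": 0, "wx": 0, "wy": 0, "wz": 0, "jaw": 1}
    - {"dx": 0, "dy": 0, "dz": 0, "wx": 0, "wy": 0, "wz": 0, "jaw": 1}

```text
clock: 21.15
ee_pos: [509.7, -143.7, 66.7]
orientation: [2.431, 1.985, 0.001]
contact_force: [-7.8, -2.1, 29.1]
grip_width: -0.0
grasp_force: 14.9
```

```bash
python3 chk.py 8
```

```text
[ 509.73674757 -143.67108869   66.68988414] [-7.69035531 -1.90641195 29.13423566]
top8 ((35.7, 8.1), (33.4, 8.2))
s8 ((40.8, 9.2), (38.5, 6.9))
screw shift px [-1.  -6.5] 0.9671760201454163 rise mm ~ 25.291828793774318
```

The pad is about 25 mm up, the handle is held at its stop and the jack is steady. Handing in.

```bash
python3 -c "from plant import r; print(r.job_done())"
```

```text
the job is handed in; nothing more can be done
None
```

Job handed in, result not reported back: turntable left in its detent by camera fit, the pad measured about 25 mm up, and the handle held at its bottom stop with about 29 N on the third stroke.

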